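Lock the selector shaft with its rigging pin

TASK

The selector shaft in the green pedestal has to be locked before its linkage is adjusted. Take the red-headed rigging pin out of the wooden block and stand it in the steel bush on top of the pedestal, turn the shaft gently with its hand crank until you feel the pin drop into the shaft's hidden cross-hole, then press the pin fully home so that its head sits flush on the bush. Never force the crank against the pin or ram the pin down, and leave the other things where they are.

Things in the scene. Friction and masses are not known exactly. Their poses are not given: they have to be found in the camera images.
- pedestal: green cast pedestal fixed to the bench, base 112 x 190 mm, 110 mm high; origin at the centre of its underside, z up. A level steel shaft (32 mm thick, axis 66 mm above the bench) runs along its y axis; the boss with the vertical pin bore is at y = +40 mm, the hand crank at y = -40 mm. Inside the boss the bore (13.6 mm) crosses the shaft, which has a 14 mm cross-hole, out of sight
- bush_mouth (a point): centre of the top face of the steel guide bush, 32 mm across; mouth countersunk from 24 mm to the 13.6 mm bore in 6 mm. The solid shaft lies 28 mm below this face. With the cross-hole in line (to about 3 degrees) the pin falls some 42 mm farther onto a spring plunger in the boss's lower wall; 12 to 20 N then presses it the last 9 mm or so home, and the plunger holds it
- lever (a joint): hand crank angle, rad: 0 = arm upright, positive leaning to the pedestal's +x, away from the robot; stops at +-1.15. Starts at -1.05 to -0.8. Clamped on the shaft at an unknown angle: the cross-hole comes in line between -0.3 and +0.5. 2 to 3 N at the handle turn it; it stays where left. With the pin dropped in it has 0.1 to 0.2 rad of play, then nips the pin; eased back to mid play it frees it
- crank_grip (a point): centre of the crank's black revolving handle, 24 mm thick and 66 mm long, level and parallel to the shaft, 95 mm from the shaft axis and 122 mm from the pin bore, measured along the shaft. It spins freely on its spindle, so a grip need not turn with the crank
- pin: steel rigging pin, red fluted head, 106 mm long, 140 g. Origin at the tip of its nose, z axis from nose to head. Shank 12 mm thick, 80 mm long with a fully round nose; head 27 mm thick, 26 mm high, 29 mm rim at its underside. Starts upright in one of the two holes of the wooden block, nose 10 mm above the bench, 40 mm deep in the block
- pin_shoulder (a point): centre of the flat underside of the red head, 80 mm from the nose along the pin; it rests on the top face of the bush when the pin is home
- pin_block: wooden tool block fixed on the bench, 52 x 124 x 50 mm, origin at the centre of its underside, with two 14 mm upright holes on its y axis, 31 mm either side of the centre; one holds the rigging pin, the other the drift punch
- drift_punch: black steel drift punch, 107 mm long, 17 mm thick at its upper part, standing in the other hole of the block; origin at its lower end. Stays there
- bearing: loose ball bearing, 62 mm across, 16 mm high, flat on the bench near its front edge; origin at its underside. A bystander
- spanner: loose combination spanner, 233 mm long, lying flat near the front of the bench; origin at its underside. A bystander
- grease_pot: loose grease pot with green lid, 65 mm across, 54 mm high; origin at its underside. A bystander
- threadlock: loose red and white bottle, 30 mm across, 92 mm high; origin at its underside. A bystander
Not all that is in view belongs to the job. Of the things like the pin, leave any that is blue or purple; of the rest the smaller one is meant.

How it is judged:
By the outcome, as a careful person would: the job done as asked, in the order asked, and still so for the second after the job is handed in, with the robot touching nothing.
It also fails if it takes over 72 s, if anything falls off the work surface, if the arm or the gripper's body presses on something with over 40 N, if the wrist force passes 120 N, or if a joint passes its speed limit or range.

ROBOT

A 6-joint arm with a two-finger parallel gripper is mounted at the origin on a cart in front of the work surface, level with it; the furniture and walls round the work are solid. World frame = base frame: x ahead of the robot, y to its left, z up, the work surface at z = 0. Lengths are in mm, angles in rad, forces in N, time in s.
With the tool pointing down it reaches from about 300 to 875 mm from the base axis. Payload 6.4 kg.
Tool frame: the origin (TCP) lies midway between the tips of the shut fingers; the grasp point (between the pads) lies 19 mm behind it; z points along the fingers, y is the line along which they close (so a half turn about z gives the same grasp; the last joint's range is limited). The gripper opens to 85 mm and grips with 20 to 120 N. Pads are 22 mm wide; open, the fingers measure 114 mm over their backs; the gripper's body (76 mm by 85 mm) begins 54 mm behind the grasp point. The pads swing forward as they close: fully open they stand 13 mm farther back than shut.
Start: joints at [-1.438, 0.181, 1.607, -0, 1.354, -0.206], TCP at [191.121, -542.323, 231.288] pointing down, gripper open.
Joint ranges: [-2.99, 2.99], [-0.89, 2.07], [0.3, 2.58], [-1.14, 4.28], [0, 2.63], [-3.12, 3.12]. Speed limits (rad/s): [2.57, 2.57, 3.01, 3.14, 3.14, 3.14].

INTERFACE

Orientations are given as a unit quaternion [x, y, z, w].
In Python, from workcell import * gives the robot as it stands.
- The arm moves only by the shell command python3 -m jog 'ROWS' [FORCE]. ROWS is a JSON object whose one key "motion" holds a list of rows, each a list of 7 numbers: the turn, a rotation vector about the tool's x, y, z in degrees, then the shift along the tool's x, y, z in mm, then the finger opening in mm, from 0 to 85.4. In form: {"motion": [[ax, ay, az, x, y, z, claw], ...]}. A call has exactly 10 rows; each row is the pose to reach, as a shift and turn from the pose commanded when the call began, along the tool's axes at that moment; what a row does not reach only later rows make up. A row lasts 1/12 s, in which the tool goes at most 41.7 mm and 7.16 degrees, less where a joint would pass 70% of its speed; a pose out of reach is approached as far as the arm can. A call with a gripper value outside its range is refused whole. The fingers move at their own pace and stop on an object; FORCE is the grip in N (left out, the last holds). Time passes only in rows, so rows that repeat a pose let the fingers close, or fill a call up. It gives the time, the measured TCP pose, the force, the opening and the grip force at its end, in the units of the state.
- sense(): the state, without advancing time (a new reading comes with each control period).
- read_camera(name): name is "scene" or "top"; returns (picture, depth): 420x560x3 uint8, red, green, blue; 420x560 float32, mm along the optical axis (not along the pixel's ray), 0 where there is no reading.
- camera_params(name): a dict with "camera_matrix" (3x3 intrinsics, pixels), "cam_to_world" (4x4, takes a point from camera to world coordinates). Camera axes: x right, y down, z forward; pixel columns grow to the right and rows downward; lengths in mm; the calibration is good to about 2 mm. A picture is of the moment at which its call begins. camera_params takes no time and is no camera call.
- sign_off(): hands the job in; it is judged then, once.
The state is a dict: "time_s": time; "q": joint angles; "joint_velocities": joint speeds; "tau": joint torques, N m; "tcp_pos": TCP position; "ee_rot": TCP orientation; "force": force on the tool from outside, world axes, zero at the start; "ft_torque": the same for the moment, N m; "gripper_width": opening from 0.0 (shut) to 1.0 (fully open); "finger_force": force on a finger pad.
Only numpy, scipy, OpenCV 4.12 (cv2) and the standard library are available. Lean on these libraries where they do the work, as an engineer would, in place of code of your own. Each camera call takes 0.05 s, during which the arm holds its last target. There are 200 camera calls.

## Working session

There is one attempt and no reset: what is moved stays moved. The work goes in short steps, Python scripts to look and compute and a shell command to move; the robot and the scene stay as the last step left them, time stands still between calls to the robot, and variables do not carry over. Pictures are saved under pics/ and viewed, at most 10 in all, crops included, and the job is handed in when it is done.

```bash
mkdir -p pics; ls; cat > h.py <<'E'
from workcell import *
import numpy as np, cv2
from scipy.spatial.transform import Rotation as R
def pts(name,d):
    p=camera_params(name);K=np.array(p["camera_matrix"]);T=np.array(p["cam_to_world"])
    v,u=np.mgrid[:d.shape[0],:d.shape[1]]
    c=np.stack([(u-K[0,2])/K[0,0]*d,(v-K[1,2])/K[1,1]*d,d],-1)
    return c@T[:3,:3].T+T[:3,3]
def ray(name,uv):
    p=camera_params(name);K=np.array(p["camera_matrix"]);T=np.array(p["cam_to_world"])
    r=T[:3,:3]@np.linalg.solve(K,[uv[0],uv[1],1.]);return T[:3,3],r/np.linalg.norm(r)
def onz(name,uv,z):
    o,r=ray(name,uv);return o+r*(z-o[2])/r[2]
def tri(uvs,uvt):
    A=[];b=[]
    for n,uv in(("scene",uvs),("top",uvt)):
        o,r=ray(n,uv);M=np.eye(3)-np.outer(r,r);A.append(M);b.append(M@o)
    x=np.linalg.solve(sum(A),sum(b));return x,[np.linalg.norm(A[i]@x-b[i]) for i in(0,1)]
E
python3 - <<'E'
from h import *
s=sense();print(s)
for n in("scene","top"):
    p,d=read_camera(n);cv2.imwrite(f"pics/{n}0.png",p[...,::-1]);np.savez(f"{n}0.npz",p=p,d=d)
    c=camera_params(n);print(n,np.round(c["camera_matrix"],1).tolist(),np.round(c["cam_to_world"],3).tolist())
E
```

```text
pics
{'time_s': 0.0, 'q': array([-1.43834927e+00,  1.81543470e-01,  1.60801381e+00, -7.18487080e-06,
        1.35375118e+00, -2.06299287e-01]), 'joint_velocities': array([ 0.00037444,  0.00143603, -0.00074883,  0.00137574, -0.00081835,
        0.00095797]), 'tau': array([-5.55411370e-04, -4.44867539e+01, -3.51344669e+01, -4.33494215e-04,
        9.13886499e-03,  9.97825396e-06]), 'tcp_pos': array([ 191.01709819, -541.77089532,  230.37995645]), 'ee_rot': array([ 9.85690128e-01,  1.68565227e-01,  2.81667239e-05, -8.57447434e-04]), 'force': array([ 0.51726068,  0.23738627, -1.15074742]), 'ft_torque': array([ 0.02249678, -0.01547073, -0.03264789]), 'finger_force': 0.0, 'gripper_width': 1.001839159723876}
scene [[473.3, 0.0, 280.9], [0.0, 473.3, 208.7], [0.0, 0.0, 1.0]] [[-0.808, -0.376, 0.453, 99.038], [-0.589, 0.522, -0.617, 713.297], [-0.005, -0.766, -0.643, 762.37], [0.0, 0.0, 0.0, 1.0]]
top [[397.9, 0.0, 283.1], [0.0, 397.9, 204.6], [0.0, 0.0, 1.0]] [[-0.001, -0.999, 0.035, 532.292], [-1.0, 0.0, -0.018, 98.408], [0.018, -0.035, -0.999, 979.328], [0.0, 0.0, 0.0, 1.0]]
```

View pics/scene0.png

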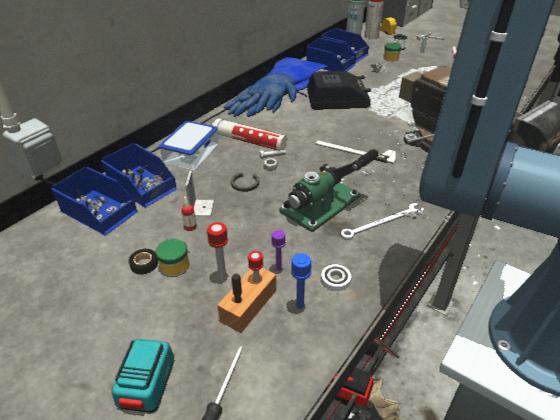

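View pics/top0.png

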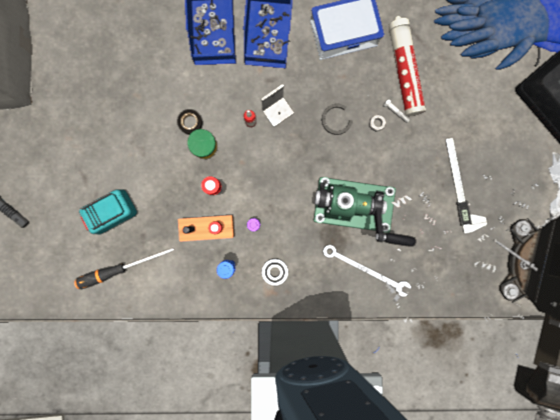

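The two views agree. These could be taken for the pin:
- small red pin in the block: scene (256,262), top (215,228)
- larger red pin standing loose: scene (217,235), top (211,186)
- purple pin: scene (279,240), top (253,224)
- blue pin: scene (301,265), top (226,269)
- black punch: scene (237,288), top (189,230)

I choose the small red one in the block. The bush is at scene (312,177), top (346,200), and the crank handle is near top (398,239).

```bash
python3 - <<'E'
from h import *
I={n:np.load(n+"0.npz") for n in("scene","top")}
def crop(n,x,y,w,h):return cv2.resize(np.ascontiguousarray(I[n]["p"][y:y+h,x:x+w,::-1]),(400,300),interpolation=cv2.INTER_CUBIC)
a=np.hstack([crop("scene",205,215,120,90),crop("top",160,180,120,90)])
b=np.hstack([crop("scene",270,140,120,90),crop("top",308,165,120,90)])
cv2.imwrite("pics/c1.png",np.vstack([a,b]))
for n in I:
    p,d=I[n]["p"],I[n]["d"];P=pts(n,d);hsv=cv2.cvtColor(p,cv2.COLOR_RGB2HSV);h,s,v=cv2.split(hsv)
    for nm,m in(("red",((h<6)|(h>174))&(s>150)&(v>90)),("wood",(h>6)&(h<18)&(s>150)&(v>90)),("green",(h>55)&(h<90)&(s>70)&(v>40))):
        k,L,st,c=cv2.connectedComponentsWithStats(m.astype(np.uint8))
        for i in range(1,k):
            if st[i,4]<50: continue
            q=P[(L==i)&(d>0)];zt=np.percentile(q[:,2],90);t=q[q[:,2]>zt-6]
            if zt<0 or q[:,0].min()<200: continue
            print(n,nm,st[i].tolist(),c[i].round(1),"z90",zt.round(1),"top mean",t.mean(0).round(1),"ext",np.ptp(t,axis=0).round())
E
```

```text
scene red [233, 126, 44, 21, 367] [255.3 136.4] z90 44.5 top mean [ 873.9 -210.    43. ] ext [140.  38.  12.]
scene red [182, 205, 12, 11, 86] [187.4 210.1] z90 63.9 top mean [768.8 167.1  61.5] ext [18. 27.  8.]
scene red [207, 222, 19, 14, 139] [216.2 229.1] z90 143.8 top mean [601.9 241.6 142.2] ext [36. 37.  6.]
scene red [209, 237, 19, 10, 58] [218.2 243.6] z90 115.5 top mean [593.6 248.7 113.2] ext [27. 32. 11.]
scene red [248, 251, 15, 12, 82] [255.2 256.6] z90 116.5 top mean [511.7 235.8 115.1] ext [24. 28.  5.]
scene red [119, 398, 24, 11, 176] [130.4 402.8] z90 40.2 top mean [522.2 549.   38.3] ext [34. 21.  8.]
scene wood [246, 273, 10, 13, 52] [250.3 279.2] z90 51.5 top mean [522.1 241.4  49.7] ext [27. 22.  6.]
scene wood [238, 275, 37, 43, 75] [256.2 296.7] z90 49.9 top mean [486.3 267.2  47.7] ext [  9. 120.   7.]
scene wood [220, 292, 26, 24, 76] [233.9 305.6] z90 51.0 top mean [506.  310.5  49.4] ext [39. 52.  7.]
scene green [385, 43, 16, 8, 110] [392.6  46.5] z90 53.3 top mean [  829.9 -1032.3    51.3] ext [61. 70. 11.]
scene green [280, 171, 76, 60, 1681] [322.4 2
[... 194 characters left out ...]
 64, 518] [154.6 381.9] z90 57.3 top mean [525.3 525.   56.7] ext [51. 64. 14.]
top red [395, 47, 21, 62, 451] [404.2  77.3] z90 46.9 top mean [ 877.9 -215.2   45.1] ext [141.  39.  10.]
top red [244, 111, 11, 11, 69] [249.3 117. ] z90 64.9 top mean [769.8 159.4  62.9] ext [21. 23.  8.]
top red [202, 177, 19, 18, 161] [211.9 186.1] z90 143.7 top mean [603.1 234.7 142.1] ext [34. 36.  7.]
top red [209, 222, 13, 12, 57] [216.2 227.3] z90 116.7 top mean [513.7 228.9 115.1] ext [24. 26.  8.]
top green [188, 128, 27, 29, 611] [200.9 142.4] z90 55.5 top mean [709.8 272.7  53.3] ext [64. 61. 10.]
top green [325, 184, 50, 45, 891] [350.4 204.6] z90 96.8 top mean [572.4 -55.3  95.7] ext [54. 88. 12.]
```

View pics/c1.png

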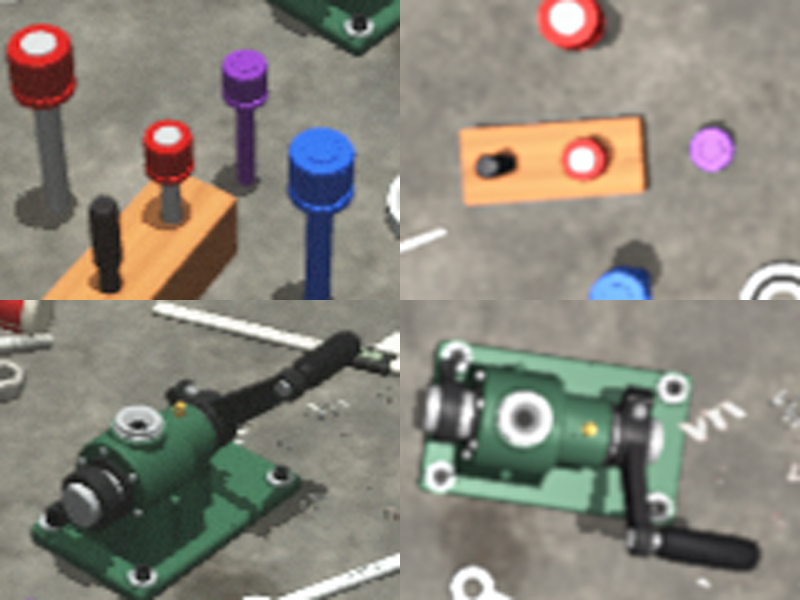

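The crop shows the red-headed pin in the block's right-hand hole, smaller than the free-standing red one (left), so the choice is confirmed. Its white cap is at scene (255.4,255.8), top (214.9,227.7). The bush is at scene (312,176), top (345.5,200.4), and the handle's middle at top (401.6,239.7).

```bash
python3 - <<'E'
from h import *
I={n:np.load(n+"0.npz") for n in("scene","top")}
def comp(n,m,box):
    x,y,w,h=box;M=np.zeros(m.shape,np.uint8);M[y:y+h,x:x+w]=m[y:y+h,x:x+w]
    k,L,st,c=cv2.connectedComponentsWithStats(M);i=1+np.argmax(st[1:,4]);return L==i
B={"pin":{"scene":(245,245,22,18),"top":(205,218,20,20)},"bush":{"scene":(300,166,24,20),"top":(334,189,24,24)}}
for o in B:
    uv={}
    for n in I:
        p,d=I[n]["p"],I[n]["d"];s=cv2.cvtColor(p,cv2.COLOR_RGB2HSV);P=pts(n,d)
        m=(s[...,1]<70)&(s[...,2]>130) if 1 else 0
        if o=="pin" : m=(s[...,1]<110)&(s[...,2]>150)
        C=comp(n,m,B[o][n]);cn=max(cv2.findContours(C.astype(np.uint8),0,1)[0],key=cv2.contourArea)
        e=cv2.fitEllipse(cv2.convexHull(cn)) ;uv[n]=e[0]
        print(o,n,C.sum(),np.round(e[0],1),np.round(e[1],1),"depth z",np.median(P[C][:,2]).round(1),np.median(P[C],0).round(1))
    print(o,[np.round(x,1) for x in tri(uv["scene"],uv["top"])])
# handle: dark, high in both
for n,box in(("top",(380,230,50,20)),("scene",(345,145,40,35))):
    p,d=I[n]["p"],I[n]["d"];P=pts(n,d);x,y,w,h=box
    m=(p.max(-1)<60)&(P[...,2]>70)&(d>0);C=comp(n,m,box);q=P[C]
    c=q.mean(0);u,sv,vt=np.linalg.svd(q-c);t=(q-c)@vt[0];v,uu=np.nonzero(C)
    print("handle",n,C.sum(),c.round(1),vt[0].round(3),"ends",(c+vt[0]*t.min()).round(),(c+vt[0]*t.max()).round(),"zmax",q[:,2].max().round(1),"uv",uu.mean(),v.mean(), uu.min(),uu.max())
# pedestal base orientation: green at z~15
p,d=I["top"]["p"],I["top"]["d"];P=pts("top",d);s=cv2.cvtColor(p,cv2.COLOR_RGB2HSV)
m=np.zeros(d.shape,bool);m[170:235,305:400]=((s[...,0]>50)&(s[...,0]<95)&(s[...,1]>60))[170:235,305:400]
hull=cv2.convexHull(P[m&(P[...,2]<25)&(P[...,2]>2)][:,:2].astype(np.float32));print("base",cv2.minAreaRect(hull))
m=np.zeros(d.shape,bool);m[205:250,165:245]=((s[...,0]>5)&(s[...,0]<22)&(s[...,1]>110))[205:250,165:245]
print("block",cv2.minAreaRect(cv2.convexHull(P[m&(P[...,2]>40)&(P[...,2]<60)][:,:2].astype(np.float32))))
E
```

```text
pin scene 39 [254.5 255.3] [5.7 7.6] depth z 116.0 [513.4 234.7 116. ]
pin top 58 [214.1 227.5] [8.  8.3] depth z 115.9 [514.4 231.8 115.9]
pin [array([514. , 232.4, 114.4]), array([0.9, 0.9])]
bush scene 254 [309.4 171.9] [20.5 23.2] depth z 1.0 [ 657.4 -171.7    1. ]
bush top 236 [345.2 200.3] [17.  19.4] depth z 106.1 [573.  -54.4 106.1]
bush [array([574. , -50.6, 119.9]), array([2.6, 2.6])]
handle top 246 [ 488.2 -164.2  141.3] [-0.158 -0.987  0.017] ends [ 493. -134.  141.] [ 484. -194.  142.] zmax 146.8 uv 400.1382113821138 239.40650406504065 385 414
handle scene 286 [ 491.3 -141.5  131.9] [ 0.404  0.868 -0.288] ends [ 471. -185.  146.] [ 508. -105.  120.] zmax 145.4 uv 361.47902097902096 161.32867132867133 345 377
base ((567.20947265625, -93.37159729003906), (186.56622314453125, 109.79818725585938), 81.54146575927734)
block ((511.3522033691406, 261.8216857910156), (51.8366584777832, 124.7596435546875), 3.8468310832977295)
```

```bash
cat >> h.py <<'E'
def go(x,y,z,yaw=81.55):
    s=sense();Rm=R.from_quat(s["ee_rot"]);T=R.from_euler("z",yaw,degrees=True)*R.from_euler("x",180,degrees=True)
    print("t%.2f"%s["time_s"],"tcp",np.round(s["tcp_pos"],1),"F",np.round(s["force"],1),"-> rot",np.round((Rm.inv()*T).as_rotvec(degrees=True),1),"shift",np.round(Rm.inv().apply(np.array([x,y,z])-s["tcp_pos"]),1))
E
python3 -c "
from h import *
for z in(106,110):print(onz('top',(345.2,200.3),z),onz('scene',(312,176),z))
go(513.8,231.3,180)"
python3 -m jog '{"motion":[[0,0,-7,28,-31,3,50],[0,0,-14,56,-62,5,50],[0,0,-21,84,-93,8,50],[0,0,-28,112,-124,10,50],[0,0,-35,140,-155,13,50],[0,0,-42,168,-186,15,50],[0,0,-49,196,-217,18,50],[0,0,-56,224,-248,20,50],[0,0,-62.2,252,-280,23,50],[0,0,-62.2,280,-311,26,50]]}' 40
python3 -c "
from h import *
go(513.8,231.3,180)"
```

```text
[572.57016779 -54.49786114 106.        ] [572.2948738  -55.16470277 106.        ]
[572.38568484 -53.79752269 110.        ] [569.41078994 -50.48160352 110.        ]
t0.10 tcp [ 191.1 -541.8  230.4] F [-0.2 -0.2  0.1] -> rot [ -0.1  -0.1 -62.1] shift [ 561.3 -621.8   51.6]
time_s: 0.93
tcp_pos: [350.9, -156.4, 205.3]
ee_rot: [0.755, 0.655, 0.0, 0.0]
force: [1.6, -0.8, -0.9]
gripper_width: 0.588
finger_force: 0.0
t0.93 tcp [ 350.9 -156.4  205.3] F [ 1.6 -0.8 -0.9] -> rot [0.  0.  0.4] shift [406.8 106.7  25.3]
```

```bash
python3 -m jog '{"motion":[[0,0,0,40,10,3,50],[0,0,0,80,21,5,50],[0,0,0,120,31,8,50],[0,0,0,160,42,10,50],[0,0,0,200,52,13,50],[0,0,0,240,63,15,50],[0,0,0,280,73,18,50],[0,0,0,320,84,20,50],[0,0,0,360,94,23,50],[0,0,0,390,102,25,50]]}' 40
python3 -c "
from h import *
go(513.8,231.3,84)"
```

```text
time_s: 1.77
tcp_pos: [508.8, 215.7, 179.8]
ee_rot: [0.756, 0.654, -0.0, -0.0]
force: [0.4, -0.9, 0.1]
gripper_width: 0.585
finger_force: 0.0
t1.77 tcp [508.8 215.7 179.8] F [ 0.4 -0.9  0.1] -> rot [-0.  -0.   0.1] shift [16.1  2.7 95.8]
```

```bash
python3 -m jog '{"motion":[[0,0,0,16.5,3,0,50],[0,0,0,16.5,3,0,50],[0,0,0,16.5,3,10,50],[0,0,0,16.5,3,25,50],[0,0,0,16.5,3,45,50],[0,0,0,16.5,3,65,50],[0,0,0,16.5,3,80,50],[0,0,0,16.5,3,90,50],[0,0,0,16.5,3,95.5,50],[0,0,0,16.5,3,95.5,50]]}' 40
python3 - <<'E'
from h import *
go(513.8,231.3,84)
p,d=read_camera("scene");cv2.imwrite("pics/g1.png",cv2.resize(p[170:320,180:380,::-1],(800,600)))
E
```

```text
time_s: 2.6
tcp_pos: [513.0, 227.4, 83.6]
ee_rot: [0.757, 0.653, -0.001, -0.001]
force: [0.4, 1.1, -0.6]
gripper_width: 0.582
finger_force: 0.0
t2.60 tcp [513.  227.4  83.6] F [ 0.4  1.1 -0.6] -> rot [-0.1  0.1  0. ] shift [ 4.   0.2 -0.4]
```

View pics/g1.png

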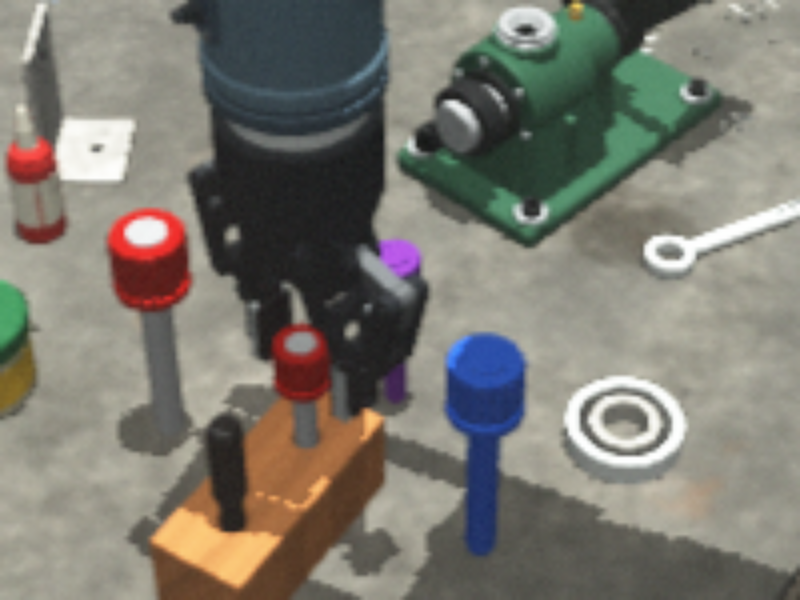

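The fingers straddle the small red head (crop (302,362)), 4 mm short along tool x, and the neighbours are clear. I'll correct that and close.

```bash
python3 -m jog '{"motion":[[0,0,0,4,0,0,50],[0,0,0,4,0,0,50],[0,0,0,4,0,0,20],[0,0,0,4,0,0,20],[0,0,0,4,0,0,20],[0,0,0,4,0,0,20],[0,0,0,4,0,0,20],[0,0,0,4,0,0,20],[0,0,0,4,0,0,20],[0,0,0,4,0,0,20]]}' 50
python3 -c "
from h import *
go(513.8,231.3,84)"
python3 -m jog '{"motion":[[0,0,0,0,0,-5,20],[0,0,0,0,0,-15,20],[0,0,0,0,0,-30,20],[0,0,0,0,0,-50,20],[0,0,0,0,0,-75,20],[0,0,0,0,0,-100,20],[0,0,0,0,0,-120,20],[0,0,0,0,0,-130,20],[0,0,0,0,0,-130,20],[0,0,0,0,0,-130,20]]}'
python3 - <<'E'
from h import *
go(572.4,-54,0)
for n in("scene","top"):
    p,d=read_camera(n);np.savez(n+"1.npz",p=p,d=d)
    P=pts(n,d);s=cv2.cvtColor(p,cv2.COLOR_RGB2HSV)
    m=((s[...,0]<6)|(s[...,0]>174))&(s[...,1]>130)&(P[...,2]>170)&(d>0);v,u=np.nonzero(m)
    print(n,m.sum(),(u.mean(),v.mean()),np.median(P[m],0).round(1),P[m].min(0).round(),P[m].max(0).round())
p=np.load("scene1.npz")["p"];cv2.imwrite("pics/g2.png",cv2.resize(p[130:280,180:380,::-1],(800,600)))
E
```

```text
time_s: 3.48
tcp_pos: [515.3, 232.6, 85.8]
ee_rot: [0.757, 0.653, 0.001, 0.0]
force: [-0.1, -0.1, 6.4]
gripper_width: 0.307
finger_force: 49.1
t3.48 tcp [515.3 232.6  85.8] F [-0.1 -0.1  6.4] -> rot [ 0.1 -0.   0.1] shift [-1.5 -1.3  1.8]
time_s: 4.32
tcp_pos: [514.4, 232.3, 214.8]
ee_rot: [0.757, 0.653, -0.0, 0.0]
force: [0.9, -0.2, -1.8]
gripper_width: 0.303
finger_force: 49.7
t4.32 tcp [514.4 232.3 214.8] F [ 0.9 -0.2 -1.8] -> rot [-0.   0.   0.1] shift [-274.8   99.2  214.8]
scene 134 (np.float64(248.2910447761194), np.float64(209.78358208955223)) [513.2 245.1 238. ] [501. 225. 217.] [527. 249. 268.]
top 17 (np.float64(205.05882352941177), np.float64(190.23529411764707)) [567.4 181.5 527.5] [561. 177. 306.] [576. 212. 535.]
```

View pics/g2.png

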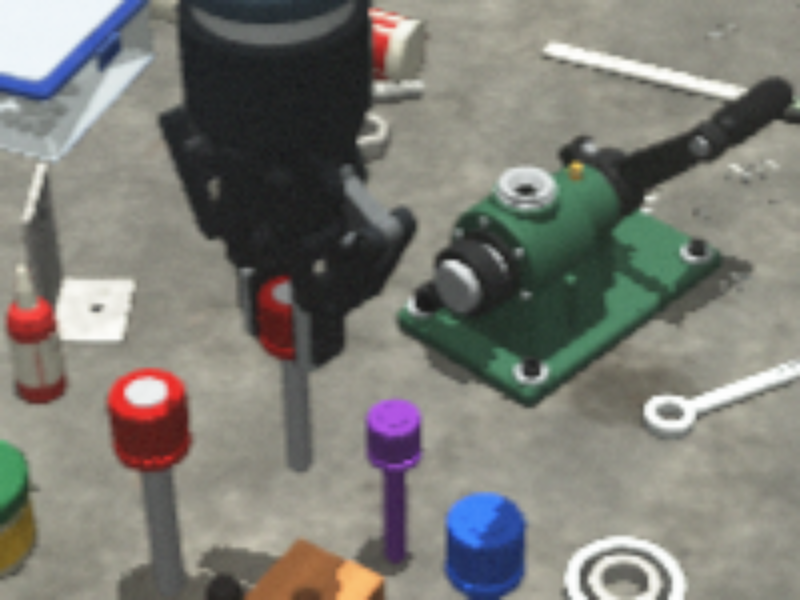

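The pin is gripped and lifted, upright, with the nose at crop (298,466), which is scene (254.5,246.5). The bush ring is at scene (311.7,176.5). I'll check where the nose lies relative to the TCP.

```bash
python3 - <<'E'
from h import *
for z in(137,139,142):print("nose",z,onz('scene',(254.5,246.5),z).round(1))
for z in(106,108,110):print("bush",z,onz('scene',(311.7,176.5),z).round(1),onz('top',(345.3,200.3),z).round(1))
# pin shank profile and bush ring from scene
I=np.load("scene1.npz");p,d=I["p"],I["d"];P=pts("scene",d)
for v in(224,230,236,242,245,247):
    r=[u for u in range(240,270) if d[v,u]>0 and abs(P[v,u,0]-514)<25 and abs(P[v,u,1]-235)<25]
    if r:
        uc=(r[0]+r[-1])/2;print(v,r[0],r[-1],P[v,int(uc)].round(1))
m=(P[...,2]>100)&(P[...,2]<114)&(p.min(-1)>120);m[:, :295]=0;m[:,330:]=0;print("ring",m.sum(),P[m].mean(0).round(1),np.median(P[m][:,2]))
T=np.load("top0.npz");P=pts("top",T["d"]);m=(P[...,2]>98)&(P[...,2]<118)&(T["p"].min(-1)>120);m[:,:330]=0;m[:,360:]=0;print("ringtop",m.sum(),P[m].mean(0).round(1),P[m].min(0),P[m].max(0))
E
```

```text
nose 137 [514.8 231.6 137. ]
nose 139 [513.4 233.2 139. ]
nose 142 [511.4 235.5 142. ]
bush 106 [571.8 -53.1 106. ] [572.6 -54.7 106. ]
bush 108 [570.3 -50.8 108. ] [572.5 -54.4 108. ]
bush 110 [568.9 -48.4 110. ] [572.4 -54.  110. ]
224 250 256 [510.  237.7 200.6]
230 250 256 [510.3 238.4 186.5]
236 251 256 [510.7 238.8 171.8]
242 251 257 [ 99.  713.3 762.4]
245 251 257 [510.2 238.1 148.7]
247 253 255 [511.6 236.8 141.6]
ring 109 [573.  -51.7 107.1] 107.21058333410804
ringtop 230 [572.8 -53.9 106.1] [555.65406126 -77.1497335   98.40574292] [591.13158572 -28.50227946 113.52637419]
```

```bash
python3 -m jog '{"motion":[[0,0,0,-15,5,0,20],[0,0,0,-50,18,0,20],[0,0,0,-88,32,0,20],[0,0,0,-126,46,0,20],[0,0,0,-164,60,0,20],[0,0,0,-202,74,0,20],[0,0,0,-240,88,0,20],[0,0,0,-264,96.5,0,20],[0,0,0,-274,100,0,20],[0,0,0,-274,100,0,20]]}'
python3 -c "
from h import *
go(573.2,-53.5,214.8)"
```

```text
time_s: 5.25
tcp_pos: [573.0, -55.5, 213.1]
ee_rot: [0.758, 0.652, -0.001, -0.001]
force: [-0.1, 0.0, -1.2]
gripper_width: 0.304
finger_force: 49.6
t5.25 tcp [573.  -55.5 213.1] F [-0.1  0.  -1.2] -> rot [-0.2 -0.  -0.1] shift [ 2.  -0.1 -1.7]
```

```bash
python3 - <<'E'
from h import *
p,d=read_camera("scene");go(573.2,-53.5,214.8)
P=pts("scene",d)
cv2.imwrite("pics/g3.png",cv2.resize(p[110:230,240:400,::-1],(800,600)))
for v in range(130,190,5):
    r=[u for u in range(295,335) if d[v,u]>0 and P[v,u,2]>115 and abs(P[v,u,1]+54)<14 and p[v,u].max()-p[v,u].min()<40]
    if r: print(v,r[0],r[-1],P[v,(r[0]+r[-1])//2].round(1))
E
```

```text
t5.30 tcp [572.8 -53.6 213.4] F [-0.1  0.5 -1.3] -> rot [-0.2 -0.1 -0.1] shift [ 0.1  0.4 -1.4]
130 303 325 [564.4 -41.8 238.9]
135 305 325 [562.  -42.9 226.9]
140 311 320 [559.8 -40.3 216.4]
145 311 315 [568.3 -46.8 197.2]
150 311 315 [569.7 -50.1 181.8]
155 311 315 [568.4 -48.9 169.6]
160 310 315 [569.  -46.7 157.1]
165 311 314 [571.7 -51.9 139.4]
```

View pics/g3.png

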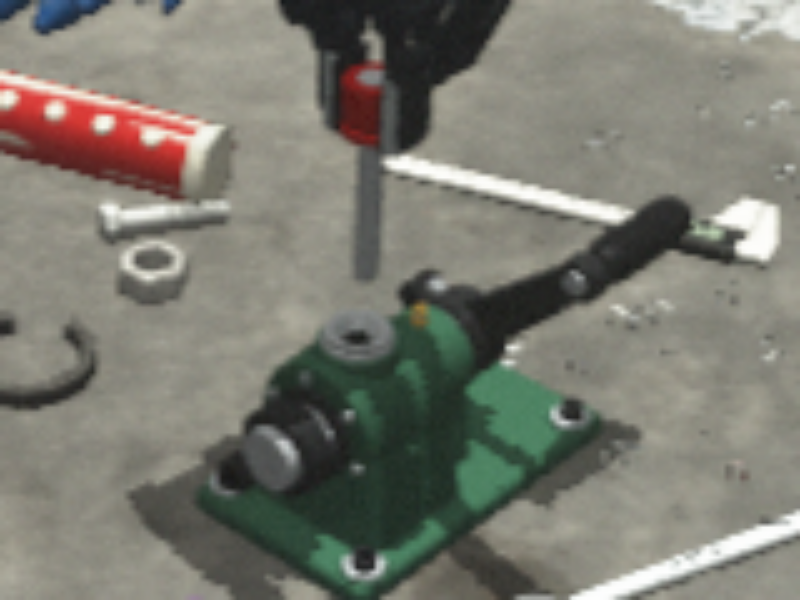

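The nose at crop (366,278) is above the bush mouth at (358,338), about 1 px (2 mm) to its right. I'll nudge it and go down into the countersink.

```bash
python3 -m jog '{"motion":[[0,0,0,1,1,5,20],[0,0,0,1,1,12,20],[0,0,0,1,1,20,20],[0,0,0,1,1,25,20],[0,0,0,1,1,28,20],[0,0,0,1,1,31,20],[0,0,0,1,1,34,20],[0,0,0,1,1,37,20],[0,0,0,1,1,40,20],[0,0,0,1,1,40,20]]}'
python3 -c "
from h import *
go(573.2,-53.5,158)"
```

```text
time_s: 6.13
tcp_pos: [574.4, -52.4, 174.3]
ee_rot: [0.757, 0.653, -0.0, -0.0]
force: [-0.5, 0.8, -1.8]
gripper_width: 0.306
finger_force: 49.6
t6.13 tcp [574.4 -52.4 174.3] F [-0.5  0.8 -1.8] -> rot [-0.  -0.   0.1] shift [-1.3 -1.  16.3]
```

```bash
python3 -m jog '{"motion":[[0,0,0,0,0,2,20],[0,0,0,0,0,4,20],[0,0,0,0,0,6,20],[0,0,0,0,0,8,20],[0,0,0,0,0,10,20],[0,0,0,0,0,11,20],[0,0,0,0,0,12,20],[0,0,0,0,0,13,20],[0,0,0,0,0,13,20],[0,0,0,0,0,13,20]]}'
python3 -c "
from h import *
go(573.2,-53.5,158)"
```

```text
time_s: 6.97
tcp_pos: [574.7, -52.4, 162.0]
ee_rot: [0.757, 0.653, -0.0, -0.0]
force: [0.0, -0.1, -0.7]
gripper_width: 0.304
finger_force: 49.6
t6.97 tcp [574.7 -52.4 162. ] F [ 0.  -0.1 -0.7] -> rot [-0.  -0.   0.1] shift [-1.3 -1.3  4. ]
```

```bash
python3 -m jog '{"motion":[[0,0,0,0,0,1,20],[0,0,0,0,0,2,20],[0,0,0,0,0,2,20],[0,0,0,0,0,2,35],[0,0,0,0,0,2,45],[0,0,0,0,0,2,45],[0,0,0,0,0,2,45],[0,0,0,0,0,2,45],[0,0,0,0,0,-2,45],[0,0,0,0,0,-10,45]]}' 20
python3 -m jog '{"motion":[[0,0,0,0,0,-20,45],[0,0,0,0,0,-40,45],[0,0,0,0,0,-60,45],[0,0,0,0,0,-65,45],[0,0,0,0,0,-65,45],[0,0,0,-20,-5,-65,45],[0,0,0,-50,-15,-65,45],[0,0,0,-80,-30,-65,45],[0,0,0,-105,-50,-65,45],[0,0,0,-105,-60,-65,45]]}'
cat >> h.py <<'E'
def pin():
    o={}
    for n in("scene","top"):
        p,d=read_camera(n);P=pts(n,d);s=cv2.cvtColor(p,cv2.COLOR_RGB2HSV)
        m=((s[...,0]<6)|(s[...,0]>174))&(s[...,1]>130)&(np.hypot(P[...,0]-573,P[...,1]+54)<32)&(P[...,2]>90)&(d>0)
        o[n]=p;print("pin",n,m.sum(),np.median(P[m],0).round(1) if m.sum() else "", np.percentile(P[m][:,2],97).round(1) if m.sum() else "")
    return o
E
python3 - <<'E'
from h import *
go(488,-164.5,115)
o=pin();cv2.imwrite("pics/g4.png",np.hstack([cv2.resize(o["scene"][90:240,260:420,::-1],(400,375)),cv2.resize(o["top"][130:280,300:460,::-1],(400,375))]))
E
```

```text
time_s: 7.8
tcp_pos: [574.0, -52.2, 171.4]
ee_rot: [0.757, 0.653, -0.001, -0.001]
force: [-0.0, 0.1, 0.1]
gripper_width: 0.527
finger_force: 0.0
time_s: 8.63
tcp_pos: [497.3, -150.4, 235.3]
ee_rot: [0.758, 0.652, -0.001, -0.001]
force: [-0.2, -0.5, 0.3]
gripper_width: 0.531
finger_force: 0.0
t8.63 tcp [ 497.3 -150.4  235.3] F [-0.2 -0.5  0.3] -> rot [-0.2  0.  -0.1] shift [-15.2  -6.8 120.3]
pin scene 145 [574.1 -48.2 178.3] 188.1
pin top 121 [578.2 -53.8 185.3] 189.1
```

View pics/g4.png

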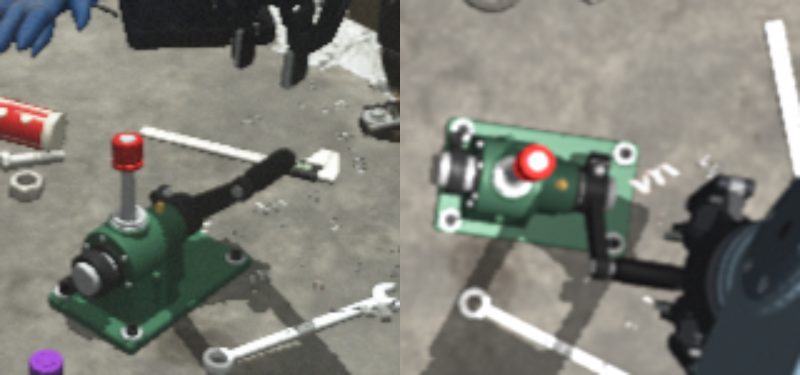

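The pin stands in the bush on the shaft, its top at z 188 as expected. The crank still leans toward the robot, handle at top-view crop (645,272). Next, the handle.

```bash
python3 -m jog '{"motion":[[0,0,0,-15,-7,0,45],[0,0,0,-15,-7,0,45],[0,0,0,-15,-7,10,45],[0,0,0,-15,-7,30,45],[0,0,0,-15,-7,55,45],[0,0,0,-15,-7,80,45],[0,0,0,-15,-7,100,45],[0,0,0,-15,-7,115,45],[0,0,0,-15,-7,123,45],[0,0,0,-15,-7,123,45]]}'
python3 -c "
from h import *
go(488,-164.5,112)
P=lambda:0
p,d=read_camera('top');Q=pts('top',d);m=(p.max(-1)<70)&(Q[...,2]>115)&(Q[...,2]<150)&(abs(Q[...,0]-490)<40)&(Q[...,1]>-145)&(Q[...,1]<-115);print(m.sum(),Q[m].mean(0))"
python3 -m jog '{"motion":[[0,0,0,0,0,0,45],[0,0,0,0,0,0,40],[0,0,0,0,0,0,34],[0,0,0,0,0,0,28],[0,0,0,0,0,0,28],[0,0,0,0,0,0,20],[0,0,0,0,0,0,20],[0,0,0,0,0,0,20],[0,0,0,0,0,0,20],[0,0,0,0,0,0,20]]}' 20
python3 -c "
from h import *
go(488,-164.5,112);print(sense()['ft_torque'])"
```

```text
time_s: 9.57
tcp_pos: [489.8, -159.5, 111.2]
ee_rot: [0.757, 0.654, -0.001, -0.002]
force: [0.0, 0.4, -0.2]
gripper_width: 0.53
finger_force: 0.0
t9.57 tcp [ 489.8 -159.5  111.2] F [ 0.   0.4 -0.2] -> rot [-0.2 -0.1  0.1] shift [-5.2 -1.1 -0.8]
183 [ 499.85961201 -129.39081325  134.29061619]
time_s: 10.45
tcp_pos: [490.8, -161.5, 114.3]
ee_rot: [0.757, 0.654, -0.0, 0.0]
force: [-3.8, 0.1, 5.6]
gripper_width: 0.269
finger_force: 21.7
t10.45 tcp [ 490.8 -161.5  114.3] F [-3.8  0.1  5.6] -> rot [-0.   0.   0.1] shift [-3.4 -2.3  2.3]
[0.01247695 0.52464631 0.06114285]
```

```bash
python3 -m jog '{"motion":[[0,0,0,0,2.8,-2.6,20],[0,0,0,0,5.7,-5.0,20],[0,0,0,0,8.7,-7.3,20],[0,0,0,0,11.8,-9.5,20],[0,0,0,0,15,-11.6,20],[0,0,0,0,18.2,-13.6,20],[0,0,0,0,21.6,-15.4,20],[0,0,0,0,25,-17.1,20],[0,0,0,0,28.5,-18.6,20],[0,0,0,0,31,-20,20]]}' 20
cat >> h.py <<'E'
def ang():
    s=sense();t=s["tcp_pos"];dx=(t[:2]-[573,-54])@[.989,-.147]
    print("t%.2f x' %.1f a_sin %.3f a_cos %.3f"%(s["time_s"],dx,np.arcsin(dx/95),np.arccos(min(1,(t[2]+20.5-66)/95))),"tcp",t.round(1),"F",s["force"].round(1),"M",s["ft_torque"].round(2))
E
python3 -c "
from h import *
pin();ang()"
```

```text
time_s: 11.28
tcp_pos: [521.3, -165.9, 134.9]
ee_rot: [0.757, 0.654, -0.0, -0.0]
force: [-6.7, 0.6, 8.7]
gripper_width: 0.266
finger_force: 22.0
pin scene 146 [559.2 -45.  177.5] 188.0
pin top 117 [565.5 -51.8 185.1] 189.1
t11.38 x' -34.2 a_sin -0.368 a_cos 0.339 tcp [ 521.8 -166.   135.1] F [-5.4  2.3 11. ] M [0.29 0.78 0.08]
```

```bash
python3 -m jog '{"motion":[[0,0,0,0,0.7,-1,20],[0,0,0,0,1.4,-1.7,20],[0,0,0,0,2.1,-2.4,20],[0,0,0,0,2.8,-3,20],[0,0,0,0,3.5,-3.3,20],[0,0,0,0,4.2,-3.6,20],[0,0,0,0,4.9,-3.9,20],[0,0,0,0,5.6,-4.2,20],[0,0,0,0,6.3,-4.4,20],[0,0,0,0,7,-4.6,20]]}' 20
python3 -c "
from h import *
pin();ang()"
```

```text
time_s: 12.22
tcp_pos: [528.3, -166.8, 138.0]
ee_rot: [0.757, 0.653, -0.0, -0.0]
force: [-0.4, -1.9, -7.2]
gripper_width: 0.267
finger_force: 20.6
pin scene 150 [559.6 -44.1 177.1] 188.1
pin top 119 [565.4 -52.  185.4] 189.1
t12.32 x' -27.5 a_sin -0.293 a_cos 0.225 tcp [ 528.5 -166.8  138.1] F [-0.2 -1.7 -9. ] M [-0.23 -0.06  0.04]
```

```bash
python3 -m jog '{"motion":[[0,0,0,0,0.7,0.4,20],[0,0,0,0,1.4,0.5,20],[0,0,0,0,2.1,0.4,20],[0,0,0,0,2.8,0.2,20],[0,0,0,0,3.5,0.1,20],[0,0,0,0,4.2,-0.1,20],[0,0,0,0,4.9,-0.3,20],[0,0,0,0,5.6,-0.4,20],[0,0,0,0,6.3,-0.6,20],[0,0,0,0,7,-0.7,20]]}' 20
python3 -c "
from h import *
pin();ang()"
```

```text
time_s: 13.15
tcp_pos: [535.8, -168.0, 139.8]
ee_rot: [0.757, 0.654, 0.0, 0.0]
force: [-3.9, 0.9, 4.2]
gripper_width: 0.265
finger_force: 21.6
pin scene 145 [559.3 -43.6 176.6] 187.6
pin top 111 [565.5 -52.4 184.6] 189.2
t13.25 x' -19.9 a_sin -0.211 a_cos 0.119 tcp [ 535.9 -168.   139.8] F [-3.2  1.4  4.8] M [0.18 0.48 0.07]
```

```bash
python3 -m jog '{"motion":[[0,0,0,0,0.7,-0.3,20],[0,0,0,0,1.4,-0.5,20],[0,0,0,0,2.1,-0.7,20],[0,0,0,0,2.8,-0.8,20],[0,0,0,0,3.5,-1,20],[0,0,0,0,4.2,-1.1,20],[0,0,0,0,4.9,-1.2,20],[0,0,0,0,5.6,-1.3,20],[0,0,0,0,6.3,-1.4,20],[0,0,0,0,7,-1.5,20]]}' 20
python3 -c "
from h import *
pin();ang()"
```

```text
time_s: 14.08
tcp_pos: [542.7, -169.0, 141.2]
ee_rot: [0.757, 0.654, 0.0, 0.0]
force: [-3.6, 1.2, 5.3]
gripper_width: 0.264
finger_force: 21.7
pin scene 142 [559.3 -42.3 177.4] 187.7
pin top 101 [565.5 -49.1 184.9] 188.9
t14.18 x' -12.9 a_sin -0.136 a_cos 0.000 tcp [ 542.8 -169.   141.2] F [-2.8  1.1  5. ] M [ 0.19  0.47 -0.  ]
```

```bash
python3 -m jog '{"motion":[[0,0,0,0,0.7,-0.2,20],[0,0,0,0,1.4,-0.4,20],[0,0,0,0,2.1,-0.5,20],[0,0,0,0,2.8,-0.6,20],[0,0,0,0,3.5,-0.7,20],[0,0,0,0,4.2,-0.8,20],[0,0,0,0,4.9,-0.9,20],[0,0,0,0,5.6,-1,20],[0,0,0,0,6.3,-1.1,20],[0,0,0,0,7,-1.1,20]]}' 20
python3 -c "
from h import *
pin();ang()"
```

```text
time_s: 15.02
tcp_pos: [549.5, -170.0, 142.0]
ee_rot: [0.757, 0.653, 0.0, 0.0]
force: [-2.9, 1.1, 5.6]
gripper_width: 0.268
finger_force: 21.7
pin scene 146 [560.2 -42.2 176.2] 186.5
pin top 97 [565.5 -50.7 183.7] 187.2
t15.12 x' -6.1 a_sin -0.064 a_cos 0.000 tcp [ 549.6 -170.   142. ] F [-2.   1.   5.1] M [0.21 0.35 0.02]
```

The head is down 1.5 mm, so the nose is starting to find the edge of the hole. I'll take smaller steps now.

```bash
python3 -m jog '{"motion":[[0,0,0,0,0.4,-0.1,20],[0,0,0,0,0.8,-0.1,20],[0,0,0,0,1.2,-0.2,20],[0,0,0,0,1.6,-0.2,20],[0,0,0,0,2,-0.2,20],[0,0,0,0,2.4,-0.3,20],[0,0,0,0,2.8,-0.3,20],[0,0,0,0,3.2,-0.3,20],[0,0,0,0,3.6,-0.3,20],[0,0,0,0,4,-0.3,20]]}' 20
python3 -c "
from h import *
pin();ang()"
```

```text
time_s: 15.95
tcp_pos: [553.4, -170.6, 142.3]
ee_rot: [0.757, 0.653, 0.0, 0.0]
force: [-1.8, 1.6, 5.0]
gripper_width: 0.266
finger_force: 21.7
pin scene 144 [560.9 -43.  175.2] 185.5
pin top 104 [565.6 -50.7 183.2] 186.6
t16.05 x' -2.2 a_sin -0.023 a_cos 0.000 tcp [ 553.5 -170.5  142.3] F [-2.   1.7  4.3] M [0.26 0.29 0.03]
```

```bash
python3 -m jog '{"motion":[[0,0,0,0,0.4,0,20],[0,0,0,0,0.8,0,20],[0,0,0,0,1.2,0,20],[0,0,0,0,1.6,0,20],[0,0,0,0,2,0,20],[0,0,0,0,2.4,0,20],[0,0,0,0,2.8,0,20],[0,0,0,0,3.2,0,20],[0,0,0,0,3.6,0,20],[0,0,0,0,4,0,20]]}' 20
python3 -c "
from h import *
pin();ang()"
```

```text
time_s: 16.88
tcp_pos: [557.5, -171.1, 142.4]
ee_rot: [0.757, 0.654, 0.0, 0.0]
force: [-1.6, 1.7, 5.3]
gripper_width: 0.268
finger_force: 21.7
pin scene 139 [566.  -43.  146.2] 155.7
pin top 79 [570.9 -49.9 152.9] 155.9
t16.98 x' 2.0 a_sin 0.021 a_cos 0.000 tcp [ 557.6 -171.1  142.4] F [-0.5  1.5  5.2] M [0.24 0.2  0.06]
```

The pin has dropped 32 mm. I'll read again to see whether it is still falling.

```bash
python3 -c "
from h import *
pin();ang()"
```

```text
pin scene 135 [566.  -42.5 145.4] 154.9
pin top 79 [571.  -49.8 153.2] 155.3
t17.08 x' 1.9 a_sin 0.021 a_cos 0.000 tcp [ 557.6 -171.1  142.4] F [-0.8  1.1  5.2] M [0.24 0.17 0.04]
```

```bash
python3 -m jog '{"motion":[[0,0,0,0,0.3,0,20],[0,0,0,0,0.6,0,20],[0,0,0,0,0.9,0,20],[0,0,0,0,1.2,0,20],[0,0,0,0,1.5,0,20],[0,0,0,0,1.8,0,20],[0,0,0,0,2.1,0,20],[0,0,0,0,2.4,0,20],[0,0,0,0,2.5,0,20],[0,0,0,0,2.5,0,20]]}' 20
python3 -c "
from h import *
pin();ang()"
```

```text
time_s: 17.92
tcp_pos: [560.0, -171.5, 142.3]
ee_rot: [0.757, 0.654, 0.0, 0.0]
force: [-1.9, 1.3, 5.7]
gripper_width: 0.269
finger_force: 21.7
pin scene 138 [566.5 -41.6 134.7] 145.0
pin top 67 [571.6 -47.4 143.1] 145.8
t18.02 x' 4.3 a_sin 0.046 a_cos 0.000 tcp [ 559.9 -171.5  142.3] F [-0.9  1.7  5.3] M [0.28 0.28 0.03]
```

```bash
python3 -m jog '{"motion":[[0,0,0,0,0.3,0,20],[0,0,0,0,0.6,0,20],[0,0,0,0,0.9,0,20],[0,0,0,0,1.2,0,20],[0,0,0,0,1.5,0,20],[0,0,0,0,1.8,0,20],[0,0,0,0,2.1,0,20],[0,0,0,0,2.4,0,20],[0,0,0,0,2.5,0,20],[0,0,0,0,2.5,0,20]]}' 20
python3 -c "
from h import *
pin();ang()"
```

```text
time_s: 18.85
tcp_pos: [562.3, -171.8, 142.2]
ee_rot: [0.757, 0.653, 0.0, 0.0]
force: [-1.1, 1.6, 4.7]
gripper_width: 0.268
finger_force: 21.7
pin scene 138 [566.3 -41.4 135.7] 145.1
pin top 66 [571.6 -46.5 142.8] 145.9
t18.95 x' 6.7 a_sin 0.071 a_cos 0.000 tcp [ 562.3 -171.8  142.2] F [-2.1  1.7  4.7] M [0.3  0.22 0.03]
```

The pin is on the plunger, with its top at 145.5 as predicted (188-42), and the crank turns without extra resistance. I'll release it and go above the head with the fingers shut.

```bash
python3 -m jog '{"motion":[[0,0,0,0,0,0,30],[0,0,0,0,0,0,38],[0,0,0,0,0,0,45],[0,0,0,0,0,0,45],[0,0,0,0,0,0,45],[0,0,0,0,0,-10,45],[0,0,0,0,0,-25,45],[0,0,0,0,0,-45,45],[0,0,0,0,0,-60,45],[0,0,0,0,0,-60,45]]}' 20
python3 -c "
from h import *
o=pin();go(573.3,-53,175);p=o['top'];cv2.imwrite('pics/g5.png',cv2.resize(o['scene'][100:240,240:420,::-1],(720,560)))"
```

```text
time_s: 19.78
tcp_pos: [564.2, -172.9, 206.8]
ee_rot: [0.757, 0.654, 0.001, 0.003]
force: [0.5, 0.1, 0.7]
gripper_width: 0.523
finger_force: 0.0
pin scene 139 [566.9 -41.4 135.5] 144.7
pin top 66 [571.6 -46.8 143.1] 145.9
t19.88 tcp [ 562.5 -172.1  203.1] F [-0.4  0.1 -0.2] -> rot [0.1 0.  0.1] shift [119.4  -6.8  28. ]
```

View pics/g5.png

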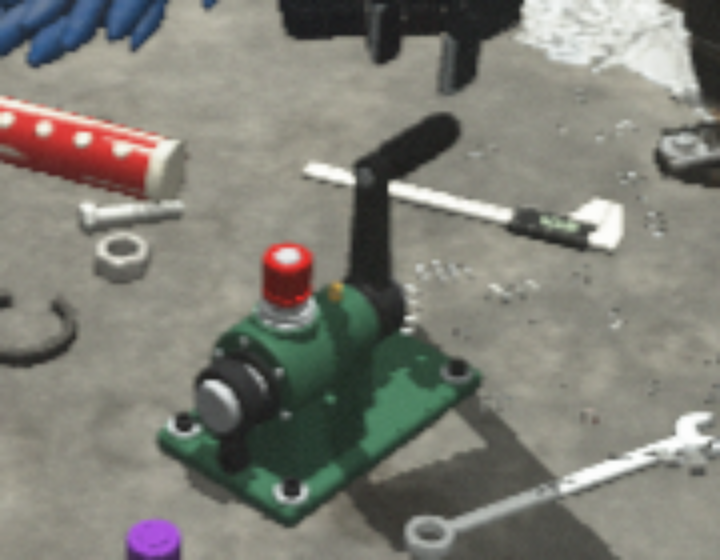

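The pin sits low in the bush (head at crop (288,275)) with the last gap of about 9 mm visible. The crank is upright and the gripper is clear.

```bash
python3 -m jog '{"motion":[[0,0,0,20,-1,0,0],[0,0,0,45,-3,0,0],[0,0,0,70,-5,0,0],[0,0,0,95,-6,0,0],[0,0,0,112,-7,5,0],[0,0,0,119.5,-7,15,0],[0,0,0,119.5,-7,28,0],[0,0,0,119.5,-7,40,0],[0,0,0,119.5,-7,46,0],[0,0,0,119.5,-7,46,0]]}' 40
python3 -m jog '{"motion":[[0,0,0,0,0,0,0],[0,0,0,0,0,1,0],[0,0,0,0,0,2,0],[0,0,0,0,0,3,0],[0,0,0,0,0,4,0],[0,0,0,0,0,5,0],[0,0,0,0,0,6,0],[0,0,0,0,0,7,0],[0,0,0,0,0,8,0],[0,0,0,0,0,8,0]]}'
python3 -c "
from h import *
go(573.3,-53,136)"
```

```text
time_s: 20.72
tcp_pos: [570.9, -52.8, 153.2]
ee_rot: [0.757, 0.653, -0.001, -0.002]
force: [-0.1, -0.1, -1.2]
gripper_width: 0.0
finger_force: 0.0
time_s: 21.55
tcp_pos: [572.5, -52.5, 147.9]
ee_rot: [0.757, 0.654, -0.0, -0.0]
force: [1.0, 1.2, -0.1]
gripper_width: -0.002
finger_force: 0.0
t21.55 tcp [572.5 -52.5 147.9] F [ 1.   1.2 -0.1] -> rot [-0.  -0.   0.1] shift [-0.4  0.9 11.9]
```

```bash
python3 -m jog '{"motion":[[0,0,0,0,0,0.6,0],[0,0,0,0,0,1.2,0],[0,0,0,0,0,1.8,0],[0,0,0,0,0,2.4,0],[0,0,0,0,0,3,0],[0,0,0,0,0,3.6,0],[0,0,0,0,0,4.2,0],[0,0,0,0,0,4.8,0],[0,0,0,0,0,5,0],[0,0,0,0,0,5,0]]}'
python3 -c "
from h import *
go(573.3,-53,136)"
```

```text
time_s: 22.38
tcp_pos: [573.2, -52.8, 143.9]
ee_rot: [0.757, 0.653, 0.0, 0.001]
force: [-1.3, 0.5, 4.8]
gripper_width: -0.0
finger_force: 2.5
t22.38 tcp [573.2 -52.8 143.9] F [-1.3  0.5  4.8] -> rot [0.1 0.  0.1] shift [-0.2  0.1  7.9]
```

Contact at 144. I'll press in small steps and watch the force.

```bash
python3 -m jog '{"motion":[[0,0,0,0,0,0.4,0],[0,0,0,0,0,0.8,0],[0,0,0,0,0,1.2,0],[0,0,0,0,0,1.6,0],[0,0,0,0,0,2,0],[0,0,0,0,0,2.4,0],[0,0,0,0,0,2.7,0],[0,0,0,0,0,3,0],[0,0,0,0,0,3,0],[0,0,0,0,0,3,0]]}'
python3 -c "
from h import *
go(573.3,-53,136)"
```

```text
time_s: 23.22
tcp_pos: [574.0, -53.1, 142.0]
ee_rot: [0.757, 0.653, 0.001, 0.002]
force: [-0.6, -0.7, 9.6]
gripper_width: -0.002
finger_force: 4.6
t23.22 tcp [574.  -53.1 142. ] F [-0.6 -0.7  9.6] -> rot [0.2 0.  0.1] shift [ 0.  -0.8  6. ]
```

```bash
python3 -m jog '{"motion":[[0,0,0,0,0,0.4,0],[0,0,0,0,0,0.8,0],[0,0,0,0,0,1.2,0],[0,0,0,0,0,1.6,0],[0,0,0,0,0,2,0],[0,0,0,0,0,2.4,0],[0,0,0,0,0,2.7,0],[0,0,0,0,0,3,0],[0,0,0,0,0,3,0],[0,0,0,0,0,3,0]]}'
python3 -c "
from h import *
go(573.3,-53,136);pin()"
```

```text
time_s: 24.05
tcp_pos: [573.3, -52.8, 138.1]
ee_rot: [0.757, 0.654, 0.0, 0.001]
force: [-0.6, 0.4, 4.6]
gripper_width: 0.001
finger_force: 2.7
t24.05 tcp [573.3 -52.8 138.1] F [-0.6  0.4  4.6] -> rot [0.1 0.  0.1] shift [-0.2  0.   2.1]
pin scene 120 [566.  -40.5 127.5] 138.5
pin top 0
```

```bash
python3 -m jog '{"motion":[[0,0,0,0,0,0.4,0],[0,0,0,0,0,0.8,0],[0,0,0,0,0,1.2,0],[0,0,0,0,0,1.6,0],[0,0,0,0,0,2,0],[0,0,0,0,0,2.4,0],[0,0,0,0,0,2.7,0],[0,0,0,0,0,3,0],[0,0,0,0,0,3,0],[0,0,0,0,0,3,0]]}'
python3 -c "
from h import *
go(573.3,-53,136);pin()"
```

```text
time_s: 24.98
tcp_pos: [573.8, -53.1, 136.3]
ee_rot: [0.757, 0.654, 0.001, 0.001]
force: [-0.9, -0.1, 11.7]
gripper_width: 0.002
finger_force: 6.0
t24.98 tcp [573.8 -53.1 136.3] F [-0.9 -0.1 11.7] -> rot [0.2 0.  0.1] shift [ 0.  -0.5  0.3]
pin scene 118 [566.6 -41.3 125.2] 136.5
pin top 0
```

```bash
python3 -m jog '{"motion":[[0,0,0,0,0,0.3,0],[0,0,0,0,0,0.6,0],[0,0,0,0,0,0.9,0],[0,0,0,0,0,1.2,0],[0,0,0,0,0,1.5,0],[0,0,0,0,0,1.8,0],[0,0,0,0,0,2,0],[0,0,0,0,0,2,0],[0,0,0,0,0,2,0],[0,0,0,0,0,2,0]]}'
python3 -c "
from h import *
go(573.3,-53,136);pin()"
```

```text
time_s: 25.92
tcp_pos: [574.3, -53.4, 136.1]
ee_rot: [0.757, 0.654, 0.001, 0.002]
force: [-7.7, 0.4, 22.9]
gripper_width: 0.001
finger_force: 11.4
t25.92 tcp [574.3 -53.4 136.1] F [-7.7  0.4 22.9] -> rot [0.2 0.1 0.1] shift [ 0.2 -1.   0.1]
pin scene 120 [567.4 -41.7 125.9] 135.8
pin top 0
```

It's a hard stop: 0.2 mm for 11 N at 136, which is the bush face at 110 plus the 26 mm head. I'll back off and check.

```bash
python3 -m jog '{"motion":[[0,0,0,0,0,-3,0],[0,0,0,0,0,-8,0],[0,0,0,0,0,-20,0],[0,0,0,0,0,-40,0],[0,0,0,0,0,-60,0],[0,0,0,0,-30,-80,0],[0,0,0,0,-65,-80,0],[0,0,0,0,-95,-80,0],[0,0,0,0,-110,-80,0],[0,0,0,0,-110,-80,0]]}'
python3 -c "
from h import *
o=pin();go(573.3,-53,136)
cv2.imwrite('pics/g6.png',np.hstack([cv2.resize(o['scene'][130:240,260:400,::-1],(400,314)),cv2.resize(o['top'][130:240,290:430,::-1],(400,314))]))"
```

```text
time_s: 26.85
tcp_pos: [461.1, -35.7, 212.3]
ee_rot: [0.757, 0.654, -0.0, -0.001]
force: [-0.4, 0.2, -0.4]
gripper_width: 0.0
finger_force: 0.0
pin scene 134 [567.7 -42.3 127.7] 136.7
pin top 73 [574.  -48.5 134.7] 137.9
t26.95 tcp [464.1 -36.6 212.9] F [ 0.  -0.7  0. ] -> rot [0.1 0.  0.1] shift [ -0.2 110.3  77. ]
```

View pics/g6.png

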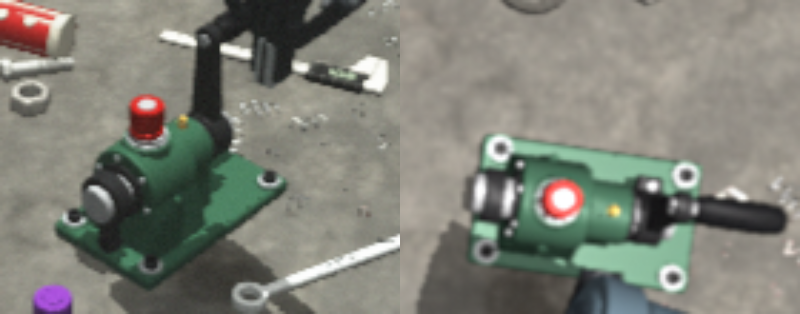

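```bash
python3 - <<'E'
from h import *
for n in("scene","top"):
    r=[]
    for k in range(3):
        p,d=read_camera(n);P=pts(n,d);s=cv2.cvtColor(p,cv2.COLOR_RGB2HSV)
        near=(np.hypot(P[...,0]-573,P[...,1]+53)<14)&(d>0)
        m=near&(P[...,2]>125)&(s[...,1]<110)&(s[...,2]>150)
        r.append(np.median(P[m],0))
        b=(np.hypot(P[...,0]-573,P[...,1]+53)<22)&(P[...,2]>95)&(P[...,2]<118)&(s[...,1]<60)&(s[...,2]>110)
    print(n,m.sum(),np.round(r,1).tolist(),"bush",b.sum(),np.percentile(P[b][:,2],[50,80,95]).round(1))
E
```

```text
scene 21 [[573.5, -50.0, 135.7], [573.1, -49.5, 135.5], [572.9, -49.8, 136.1]] bush 55 [104.5 108.1 110.7]
top 64 [[572.0, -53.2, 136.7], [571.9, -53.2, 135.6], [571.9, -53.2, 135.6]] bush 86 [104.1 106.8 110.5]
```

The cap is at 135.8 ± 0.4 in both views, so the head is flush on the bush (110 + 26). Nothing is being touched, so I'm handing in.

```bash
python3 -c "
from h import *
print(sign_off())"
```

```text
the job is handed in; nothing more can be done
None
```

The shaft is locked and the job is handed in: the small red pin dropped into the cross-hole at about +0.05 rad and was pressed home until both cameras showed its head on the bush; the other things were left alone, about 27 s used.

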